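# Feel the gap of the slide press with a taper gauge

### The arm

A 7-joint arm with a two-finger parallel gripper is mounted at the origin on a cart in front of the work surface, level with it; the furniture and walls round the work are solid. World frame = base frame: x ahead of the robot, y to its left, z up, the work surface at z = 0. Lengths are in m, angles in rad, forces in N, time in s.
With the tool pointing down it reaches from about 0.4 to 0.85 m from the base axis. Payload 10.4 kg.
Tool frame: the origin (TCP) lies between the finger pads; the fingertips stand ahead of it and the grasp point (between the pads) lies 5 mm behind it (manip.tip_extent is the z of the fingertips in the tool frame, in m); z points along the fingers, y is the line along which they close (so a half turn about z gives the same grasp; the last joint's range is limited). The gripper opens to 85 mm and grips with 20 to 120 N. Pads are 22 mm wide; open, the fingers measure 114 mm over their backs; the gripper's body (76 mm by 85 mm) begins 54 mm behind the grasp point. The pads swing forward as they close: fully open they stand 13 mm farther back than shut.
Start: joints at [1.144, 0.332, -0.065, 1.46, 0.022, 1.35, -0.088], TCP at [0.246, -0.575, 0.245] pointing down, gripper open.
Joint ranges: [-2.6, 2.6], [-0.5, 2.12], [-1.47, 1.34], [0.16, 2.42], [-1.27, 4.41], [0.06, 2.06], [-2.6, 2.6]. Speed limits (rad/s): [2.22, 2.22, 2.79, 2.79, 3.14, 3.14, 3.14].

### API

Orientations are given as a unit quaternion [x, y, z, w].
In Python, from workcell import status, viewer, manip gives the robot as it stands.
- The arm moves only by the tool play_rows, never from a script. Its argument "plan" is one flat list of numbers, 7 for each row, row after row: the turn, a rotation vector about the tool's x, y, z in degrees, then the shift along the tool's x, y, z in m, then the opening, from 0 (shut) to 1 (fully open). In form: [ax, ay, az, dx, dy, dz, grip, ax, ay, az, dx, dy, dz, grip, ...]. A call has 1 to 20 rows; each row is the pose to reach, as a shift and turn from the pose commanded when the call began, along the tool's axes at that moment; what a row does not reach only later rows make up. A row lasts 1/8 s, in which the tool goes at most 62.5 mm and 10.7 degrees, less where a joint would pass 70% of its speed; a pose out of reach is approached as far as the arm can. A call with a gripper value outside its range is refused whole. The fingers move at their own pace and stop on an object; "squeeze" is the grip in N (left out, the last holds). Time passes only in rows, so rows that repeat a pose let the fingers close. It gives the time, the measured TCP pose, the force, the opening and the grip force at its end, in the units of the state.
- status.get_obs(): the state, without advancing time (a new reading comes with each control period).
- viewer.camera(name): name is "scene" or "top" or "wrist"; returns the picture (400x640x3 uint8, red, green, blue); there is no depth.
- viewer.camera_model(name): a dict with "fx", "fy", "cx", "cy" (pixels), "R" (3x3) and "t" (3): a world point X has camera coordinates R X + t. Camera axes: x right, y down, z forward; pixel columns grow to the right and rows downward; lengths in m; the calibration is good to about 2 mm. The wrist camera is an equidistant fisheye: a pixel r from the principal point sees the ray r / f radians off the axis. A picture is of the moment at which its call begins: read the wrist's pose just before it. camera_model takes no time and is no camera call; for the wrist camera it gives the pose at the moment of the call.
- manip.hand_in(): hands the job in; it is judged then, once.
The state is a dict: "clock": time; "joint_pos": joint angles; "joint_velocities": joint speeds; "tau": joint torques, N m; "position": TCP position; "ee_rot": TCP orientation; "ft_force": force on the tool from outside, world axes, zero at the start; "torque": the same for the moment, N m; "grip_width": opening from 0.0 (shut) to 1.0 (fully open); "grasp_force": force on a finger pad.
Only numpy, scipy, OpenCV 4.12 (cv2) and the standard library are available. Lean on these libraries where they do the work, as an engineer would, in place of code of your own. Each camera call takes 0.05 s, during which the arm holds its last target. There are 200 camera calls.

### The job

Check the gap of the small slide press: pick up the steel taper gauge by its upright grip, set its blade flat on the press's entry ledge between the two guide rails, and slide it gently, straight in, under the sprung upper plate until it drags snugly and has just lifted that plate by about 2 mm; never ram it. Touch the press with the gauge only, leave the things standing around alone, and finish while still gripping the gauge at that depth: do not let go or pull it out.

Things in the scene. Friction and masses are not known exactly. Their poses are not given: they have to be found in the camera images.
- gauge: Loose steel taper gauge, 0.12 kg, lying flat. Origin: on its underside, below the middle of the grip; x points along the blade to the tip, z up. Foot under the grip: 20 mm wide, 11.5 mm high, x = -20 to +30 mm. Blade: 20 mm wide, flat below, x = +30 to +115 mm, its top sloping evenly from 11.5 mm thick at the root to 3 mm at the tip (1 mm in 10).
- blade_tip (a point): Middle of the blade's front end, on its underside, 115 mm ahead (+x) of the gauge's origin.
- press: Base of the slide press: aluminium plate fixed on the table, x = -36 to +100 mm, 112 mm wide (y), 10 mm high. Origin: on the table, below the lip bar of the upper plate; x points into the gap (the way the blade goes in), z up. The part with x below 0 is the entry ledge. The space between base and upper plate is open, 98 mm deep. A shelf overhangs the table beyond x = 0.6 m of the room.
- press_yoke: Fixed aluminium yoke that carries the sprung plate: uprights 12 mm thick at y = +-48 mm and a crossbar, at x = 45 to 65 mm of the press; 63 to 66 mm tall. Axes and origin as the press but 0 to 2.5 mm higher (the gap's setting, new each time). The steel upper plate is 70 mm wide, 98 mm long, 8 mm thick, with a round lip bar, 4 mm radius, 60 mm long, across its front edge.
- lip (a point): Middle of the lip bar's underside, right above the press's origin; rises with the plate. At rest it is 4.5 to 7 mm above the base's top (the gap to be felt), so the blade meets it when the tip is 15 to 40 mm past the lip; each further 10 mm lifts the plate by about 1 mm.
- press_plate (a joint): Lift of the sprung upper plate in m: 0 at rest on its stop, at most 0.008. Lifting it takes about 2 N upward to begin and 1 N more per mm; the push along the blade, by friction and slope, is about 0.7 to 1.6 times that (roughly 2.5 to 6 N at 2 mm, next to nothing before the blade meets the lip).
- petri_dish: Bystander: petri dish 63 mm across and 16 mm high, origin under its centre.
- timer: Bystander: lab timer 66x66x19 mm, origin under its centre.
- dropper: Bystander: dropper bottle 24 mm across, 68 mm high, origin under its centre.
- grip (a point): Where to grip the gauge: 36 mm straight above its origin, in the middle of the upright grip block, which is 30 mm long (gauge x), 16 mm thick (gauge y, take it across this) and stands from 11.5 to 50 mm above the gauge's underside.
- ledge (a point): Middle of the entry ledge's top between the two guide rails, 21 mm before the lip and 10 mm above the table; axes as the press. The rails run along x from -36 to -6 mm of the press, 5 mm high, with 32 mm clear between them.

How it is judged:
On the way, in this order (a step that is already met when the one before it is completed fails the run):
1. the gauge is gripped and lifted off the table (height (world z) of gauge above 0.008 m and contact force between the fingers and gauge above 1 N), for 0.1 s.
2. the held blade's tip is under the upper plate, which has not been lifted yet (x of blade_tip in the frame of press above 0.002 m and z of blade_tip in the frame of press between 0.005 and 0.0145 m and y of blade_tip in the frame of press between -0.03 and 0.03 m and value of joint press_plate below 0.0005 m and contact force between the fingers and gauge above 1 N), for 0.05 s.
At the end, for the whole second after the job is handed in: Still gripped and at rest: blade flat on the base (0.08 rad), straight in (0.2 rad), tip 15 to 85 mm past the lip and within 15 mm of the middle, bearing on the upper plate (over 1 N) and the base (over 0.3 N), with the plate lifted by 0.7 to 4 mm (value of joint press_plate between 0.0007 and 0.004 m and contact force between gauge and press_yoke above 1 N and contact force between gauge and press above 0.3 N and contact force between the fingers and gauge above 2 N and x of blade_tip in the frame of press between 0.015 and 0.085 m and y of blade_tip in the frame of press between -0.015 and 0.015 m and angle between the x axis of gauge and the x axis of press, either way round below 0.2 rad and angle between the z axis of gauge and the z axis of press, either way round below 0.08 rad and linear speed of gauge below 0.01 m/s); the arm keeps its last pose, push and grip.
It fails at once if the blade is rammed in: the upper plate is lifted by more than 6 mm (value of joint press_plate above 0.006 m).
It fails at once if the robot itself touches the press (contact force between any of the arm, the fingers and press above 3 N or contact force between any of the arm, the fingers and press_yoke above 3 N).
It fails at once if a bystander is moved by more than 20 mm (distance of any of petri_dish, timer, dropper from where it was at the start of the episode above 0.02 m).
It also fails if it takes over 51 s, if anything falls off the work surface, if the arm or the gripper's body presses on something with over 40 N, if the wrist force passes 120 N, or if a joint passes its speed limit or range.

## Working session

There is one attempt and no reset: what is moved stays moved. The work goes in short steps, Python scripts to look and compute and a tool call to move; the robot and the scene stay as the last step left them, time stands still between calls to the robot, and variables do not carry over. Pictures are saved under pics/ and viewed, at most 10 in all, crops included, and the job is handed in when it is done.

Besides the shell and the picture viewer there is one more tool, called as name(argument=value, ...), one argument or row to a line, values as JSON. play_rows: Moves the arm, as the interface text tells. Its arguments: {"type":"object","properties":{"plan":{"type":"array","items":{"type":"number"}},"squeeze":{"type":"number"}},"required":["plan"]}

```bash
mkdir -p pics; ls
python3 - <<'E'
from workcell import status, viewer, manip
import cv2,numpy as np
print(status.get_obs(), manip.tip_extent)
for n in ("scene","top"):
    im=viewer.camera(n); cv2.imwrite(f"pics/{n}0.png",im[:,:,::-1])
    print(n,viewer.camera_model(n))
E
```

```text
pics
{'clock': 0.0, 'joint_pos': array([ 1.14439615,  0.33287069, -0.06469325,  1.46094725,  0.02160024,
        1.34991562, -0.08847716]), 'joint_velocities': array([-1.91679298e-04,  4.07623335e-04,  2.61930345e-04, -3.89532971e-05,
       -1.41219405e-03,  2.90258070e-04, -5.50153106e-04]), 'tau': array([ 1.52916014e-03, -6.25459743e+01,  4.99206595e-02, -3.91602159e+01,
        1.63103419e-02,  1.00541959e-02, -7.89782098e-05]), 'position': array([ 0.24542094, -0.57440334,  0.24451382]), 'ee_rot': array([ 9.79683291e-01,  2.00549565e-01, -1.79317926e-04, -7.00110373e-04]), 'ft_force': array([-0.83373883, -0.66490654,  0.27058027]), 'torque': array([-0.03681643,  0.01767555, -0.01567863]), 'grasp_force': 0.0, 'grip_width': 0.9993283812827516} 0.014
scene {'fx': 507.40393536587965, 'fy': 507.40393536587965, 'cx': 321.7468914539441, 'cy': 201.0074396144271, 'R': array([[-0.88963496, -0.45647517, -0.01341817],
       [-0.2975121 ,  0.60161912, -0.74131032],
       [ 0.34646238, -0.65550351, -0.67102829]]), 't': array([0.37640348, 0.23308392, 1.13730838])}
top {'fx': 364.7817611343793, 'fy': 364.7817611343793, 'cx': 324.1964935712231, 'cy': 199.94106018231457, 'R': array([[-0.01334249, -0.9997594 , -0.01741008],
       [-0.99731833,  0.01455891, -0.07172294],
       [ 0.07195915,  0.01640643, -0.99727264]]), 't': array([-0.08607161,  0.49442903,  1.06866534])}
```

View pics/top0.png

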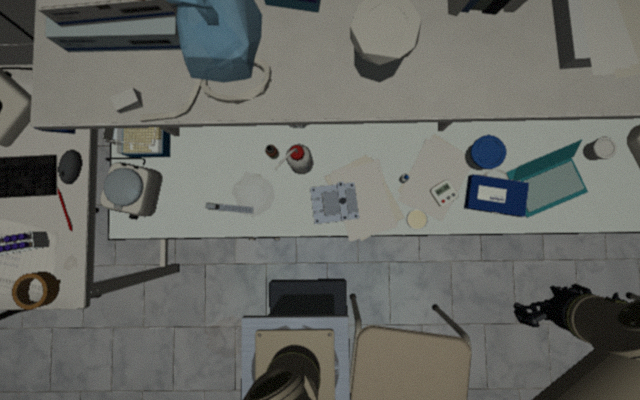

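View pics/scene0.png

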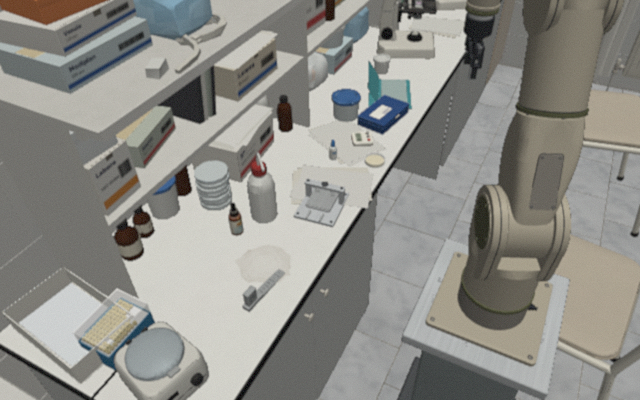

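The top view shows the gauge at about (229,208), with its grip end at the left, and the press at about (334,203). I need enlarged crops to read corners.

Run:
```python
import cv2,numpy as np
a=cv2.imread("pics/top0.png"); b=cv2.imread("pics/scene0.png")
g=cv2.resize(a[195:220,198:264],None,fx=6,fy=6,interpolation=3)   #396x150
p=cv2.resize(a[175:230,300:366],None,fx=6,fy=6,interpolation=3)   #396x330
s=cv2.resize(b[265:313,236:302],None,fx=6,fy=6,interpolation=3)   #396x288
q=cv2.resize(b[172:228,286:352],None,fx=6,fy=6,interpolation=3)   #396x336
c=np.zeros((600,800,3),np.uint8)
L=[(g,0,0),(p,0,160),(s,400,0)]
c[0:150,0:396]=g;c[160:490,0:396]=p;c[0:288,400:796]=s
c[290:600,400:796]=q[:310]
cv2.imwrite("pics/c1.png",c)
```

```text
(no output)
```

View pics/c1.png

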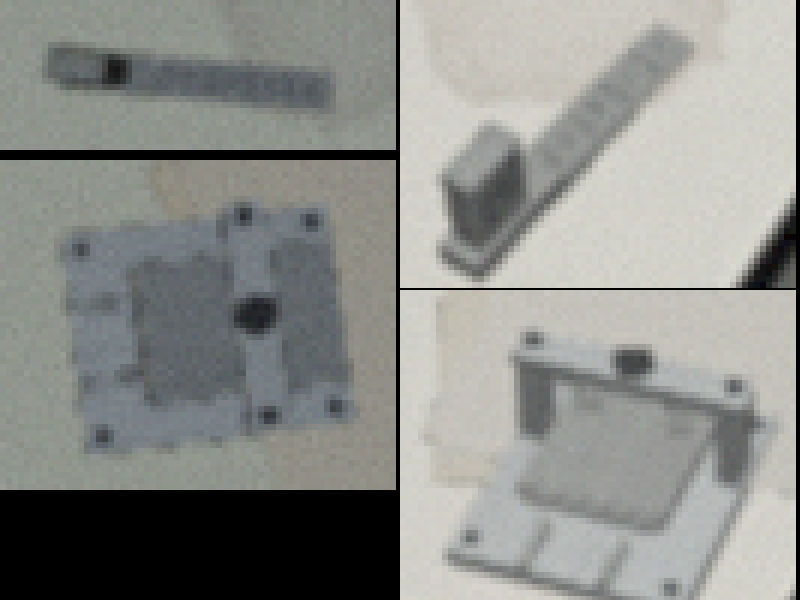

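The crop shows the gauge tip pointing right, towards the press entry, whose ledge faces left (+y). The readings in crop pixels are:
- **Gauge:** tip at (329,90), back at (47,65).
- **Press base corners:** (64,236), (88,452), (354,417) and (325,205).

```bash
cat > h.py <<'E'
from workcell import status, viewer, manip
import numpy as np, cv2
from scipy.spatial.transform import Rotation as Ro
def ray(m,u,v,fish=False):
    x=np.array([(u-m["cx"])/m["fx"],(v-m["cy"])/m["fy"]])
    if fish:
        r=np.hypot(*x); d=np.array([*(x/max(r,1e-9)*np.sin(r)),np.cos(r)])
    else: d=np.array([*x,1.])
    return -m["R"].T@m["t"], m["R"].T@d
def onz(m,u,v,z,fish=False):
    o,d=ray(m,u,v,fish); return o+d*(z-o[2])/d[2]
E
python3 - <<'E'
from h import *
np.set_printoptions(precision=4,suppress=True)
T=viewer.camera_model("top");S=viewer.camera_model("scene")
c=lambda X,Y,x0,y0,u0,v0:(u0+(X-x0)/6-.4,v0+(Y-y0)/6-.4)
tip=onz(T,*c(329,90,0,0,198,195),.002);back=onz(T,*c(47,66,0,0,198,195),.01)
print("T tip,back",tip,back,np.linalg.norm(tip-back))
P=[onz(T,*c(*q,0,160,300,175),.01) for q in [(64,236),(88,452),(354,417),(325,205)]]
print(np.array(P)); print([np.linalg.norm(P[i]-P[i-1]) for i in range(4)])
cen=np.mean(P,0); ax=(P[2]+P[3]-P[0]-P[1])[:2]; ax/=np.linalg.norm(ax)
print("press origin",cen[:2]-ax*.032,"yaw",np.degrees(np.arctan2(ax[1],ax[0])))
print("S tip",onz(S,*c(677,36,400,0,236,265),.002),"back",onz(S,*c(462,262,400,0,236,265),.006))
print("S press front-left",onz(S,*c(446,553,400,290,286,172),.01))
print("S grip top mid",onz(S,*c(483,155,400,0,236,265),.05))
print("tcp R",Ro.from_quat(status.get_obs()["ee_rot"]).as_matrix())
E
```

```text
T tip,back [0.4682 0.1246 0.002 ] [0.4818 0.2648 0.01  ] 0.141113247826297
[[ 0.5325 -0.0515  0.01  ]
 [ 0.4244 -0.0623  0.01  ]
 [ 0.4399 -0.1947  0.01  ]
 [ 0.5461 -0.1823  0.01  ]]
[np.float64(0.1315401444715812), np.float64(0.10865554426261674), np.float64(0.13330631189322337), np.float64(0.1068682625186746)]
press origin [ 0.4822 -0.0909] yaw -83.67720590874796
S tip [0.4674 0.1236 0.002 ] back [0.4818 0.2561 0.006 ]
S press front-left [ 0.5326 -0.0481  0.01  ]
S grip top mid [0.479  0.2374 0.05  ]
tcp R [[ 0.9196  0.3929 -0.0006]
 [ 0.3929 -0.9196  0.0011]
 [-0.0001 -0.0013 -1.    ]]
```

Both cameras agree to within a few mm, and the measured sizes match the given ones. I take the gauge origin as about (0.480, 0.2385) at yaw -96°, and the press origin as about (0.482, -0.091) at yaw -84°. Next I move to a hover above the gauge.

play_rows(
  plan=[0, 0, -30, 0.337, -0.317, 0, 1, 0, 0, -30, 0.337, -0.317, 0, 1, 0, 0, -30, 0.337, -0.317, 0, 1, 0, 0, -30, 0.337, -0.317, 0, 1, 0, 0, -30, 0.337, -0.317, 0, 1, 0, 0, -30, 0.337, -0.317, 0, 1, 0, 0, -30, 0.337, -0.317, 0, 1, 0, 0, -30, 0.337, -0.317, 0, 1, 0, 0, -61, 0.531, -0.657, 0.02, 1, 0, 0, -61, 0.531, -0.657, 0.02, 1, 0, 0, -61, 0.531, -0.657, 0.02, 1, 0, 0, -61, 0.531, -0.657, 0.02, 1, 0, 0, -61, 0.531, -0.657, 0.02, 1, 0, 0, -61, 0.531, -0.657, 0.02, 1, 0, 0, -61, 0.531, -0.657, 0.02, 1, 0, 0, -61, 0.531, -0.657, 0.02, 1, 0, 0, -61, 0.531, -0.657, 0.02, 1, 0, 0, -61, 0.531, -0.657, 0.02, 1],
  squeeze=50,
)

```text
clock: 2.35
position: [0.4761, 0.2366, 0.2254]
ee_rot: [0.743, 0.669, -0.0, 0.0]
ft_force: [0.5, -0.1, 0.3]
grip_width: 1.004
grasp_force: 0.0
```

Run:
```python
from h import *
import pickle
m=viewer.camera_model("wrist");o=status.get_obs()
im=viewer.camera("wrist");pickle.dump((m,o),open("w1.pkl","wb"))
cv2.imwrite("pics/w1.png",im[:,:,::-1])
print(m,o["position"],Ro.from_quat(o["ee_rot"]).as_matrix())
```

```text
{'fx': 309.70691628693146, 'fy': 309.70691628693146, 'cx': 316.7719331987663, 'cy': 197.33932119294533, 'R': array([[ 0.99452946, -0.10443306,  0.00221252],
       [-0.10137354, -0.95985206,  0.26154813],
       [-0.02519058, -0.26034161, -0.9651879 ]]), 't': array([-0.44853667,  0.24650507,  0.43280744])} [0.47607843 0.23660699 0.2253508 ] [[ 1.04218663e-01  9.94554316e-01  4.28549513e-04]
 [ 9.94554018e-01 -1.04218231e-01 -9.30107119e-04]
 [-8.80379378e-04  5.23150160e-04 -9.99999476e-01]]
```

View pics/w1.png

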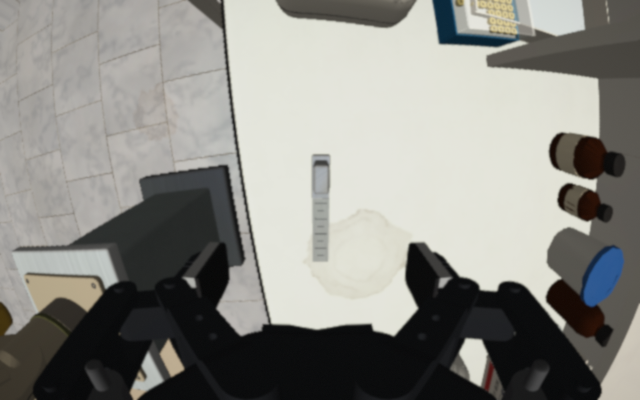

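The wrist view shows the gauge vertical in the picture. The blade tip end is at about (320,261), the back at (321,154), and the grip block's top spans rows 162–193.

Run:
```python
from h import *
import pickle
np.set_printoptions(precision=4,suppress=True)
m,o=pickle.load(open("w1.pkl","rb"))
im=cv2.imread("pics/w1.png")
cv2.imwrite("pics/w1c.png",cv2.resize(im[145:270,290:352],None,fx=4.8,fy=4.8,interpolation=3))
for n,u,v,z in [("tip",320,261,.002),("back",321,154,.01),("griptop back",321,162,.05),("griptop front",321,193,.05)]:
    print(n,onz(m,u,v,z,True))
```

```text
tip [0.4681 0.1239 0.002 ]
back [0.4829 0.259  0.01  ]
griptop back [0.482 0.256 0.05 ]
griptop front [0.4788 0.2245 0.05  ]
```

View pics/w1c.png

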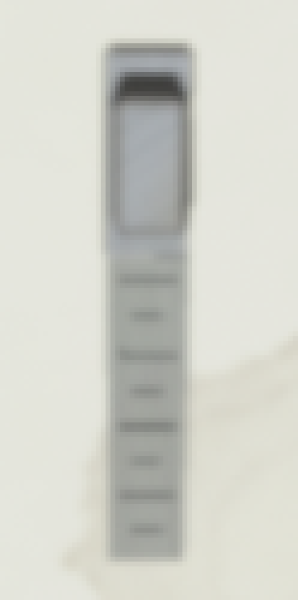

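play_rows(
  plan=[0, 0, 0.3, 0.0024, 0.0045, 0.06, 0.7, 0, 0, 0.3, 0.0024, 0.0045, 0.12, 0.7, 0, 0, 0.3, 0.0024, 0.0045, 0.16, 0.7, 0, 0, 0.3, 0.0024, 0.0045, 0.18, 0.7, 0, 0, 0.3, 0.0024, 0.0045, 0.194, 0.7, 0, 0, 0.3, 0.0024, 0.0045, 0.194, 0.7, 0, 0, 0.3, 0.0024, 0.0045, 0.194, 0.7, 0, 0, 0.3, 0.0024, 0.0045, 0.194, 0, 0, 0, 0.3, 0.0024, 0.0045, 0.194, 0, 0, 0, 0.3, 0.0024, 0.0045, 0.194, 0, 0, 0, 0.3, 0.0024, 0.0045, 0.194, 0, 0, 0, 0.3, 0.0024, 0.0045, 0.194, 0, 0, 0, 0.3, 0.0024, 0.0045, 0.194, 0, 0, 0, 0.3, 0.0024, 0.0045, 0.194, 0, 0, 0, 0.3, 0.0024, 0.0045, 0.194, 0],
  squeeze=60,
)

```text
clock: 4.28
position: [0.4809, 0.2401, 0.0318]
ee_rot: [0.744, 0.668, 0.0, 0.0]
ft_force: [-0.7, -0.6, 6.0]
grip_width: 0.182
grasp_force: 59.3
```

Gripped at 15.5 mm opening, which fits the 16 mm block. I lift, carry towards the press and turn to its yaw.

play_rows(
  plan=[0, 0, 0, 0, 0, -0.01, 0, 0, 0, 0, 0, 0, -0.025, 0, 0, 0, 0, 0, 0, -0.04, 0, 0, 0, 0, 0, 0, -0.04, 0, 0, 0, 0, 0, 0, -0.04, 0, 0, 0, -2, -0.015, 0, -0.04, 0, 0, 0, -4, -0.04, 0, -0.04, 0, 0, 0, -7, -0.07, 0, -0.04, 0, 0, 0, -10, -0.1, -0.001, -0.04, 0, 0, 0, -12, -0.125, -0.001, -0.04, 0, 0, 0, -12.3, -0.145, -0.0012, -0.04, 0, 0, 0, -12.3, -0.1566, -0.0012, -0.04, 0, 0, 0, -12.3, -0.1566, -0.0012, -0.04, 0, 0, 0, -12.3, -0.1566, -0.0012, -0.04, 0],
)

```text
clock: 6.02
position: [0.4625, 0.0853, 0.0713]
ee_rot: [0.668, 0.744, 0.0, -0.0]
ft_force: [-0.7, 0.6, -1.8]
grip_width: 0.179
grasp_force: 58.5
```

Run:
```python
from h import *
import pickle
m=viewer.camera_model("wrist");o=status.get_obs()
im=viewer.camera("wrist");pickle.dump((m,o),open("w2.pkl","wb"))
a=viewer.camera("top");b=viewer.camera("scene")
cv2.imwrite("pics/w2.png",im[:,:,::-1]);cv2.imwrite("pics/t2.png",a[:,:,::-1]);cv2.imwrite("pics/s2.png",b[:,:,::-1])
c=np.zeros((600,800,3),np.uint8)
c[:400,:640]=im[:,:,::-1]
c[:,640:]=40
c[400:600,:400]=cv2.resize(a[180:230,270:370,::-1],(400,200),interpolation=3)
c[400:600,400:800]=cv2.resize(b[175:240,240:370,::-1],(400,200),interpolation=3)
cv2.imwrite("pics/c2.png",c)
print(o["position"],o["ee_rot"],o["grasp_force"],o["grip_width"],o["ft_force"])
```

```text
[0.46249215 0.08533106 0.07133378] [ 6.67930003e-01  7.44224064e-01  2.17528983e-04 -8.61786833e-05] 58.476768136024475 0.17907593273089442 [-0.70966861  0.55318011 -1.83286797]
```

View pics/c2.png

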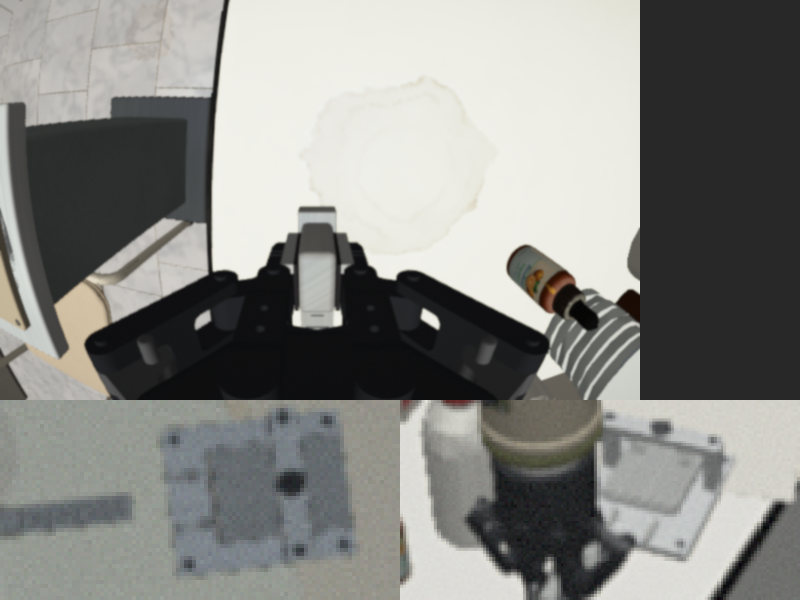

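The wrist camera faces away from the press and shows the gauge firmly held and upright. The top view shows the blade tip at crop (130,507), just before the ledge. I enlarge the top view, averaged over a few frames, for alignment.

Run:
```python
from h import *
a=np.mean([viewer.camera("top").astype(float) for _ in range(10)],0)[:,:,::-1].astype(np.uint8)
cv2.imwrite("pics/t3.png",a)
c=cv2.resize(a[180:232,280:360],None,fx=10,fy=10,interpolation=cv2.INTER_CUBIC)
c=cv2.convertScaleAbs(c,alpha=1.6,beta=-60)
for i in range(0,80,10): cv2.putText(c,str(280+i),(i*10,10),0,.35,(0,0,255));cv2.line(c,(i*10,12),(i*10,18),(0,0,255))
for i in range(0,52,10): cv2.putText(c,str(180+i),(0,i*10+4),0,.35,(0,0,255))
cv2.imwrite("pics/t3c.png",c)
```

```text
(no output)
```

View pics/t3c.png

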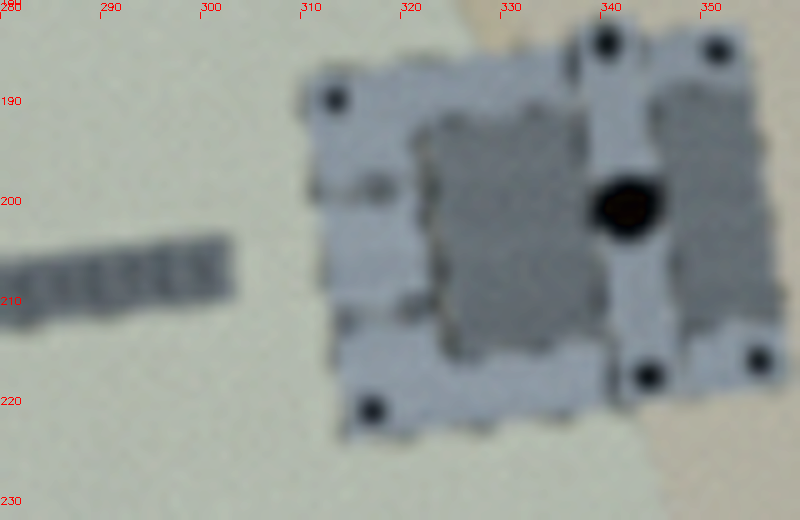

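Readings in full-image pixels:
- **Blade:** tip centre (303.1,206.6).
- **Base screws:** (313.5,190), (317.2,221), (351.7,185) and (356,216.2).
- **Rails:** (311.5,199.3)–(319,198.7) and (314,211.8)–(322.5,210.3).

Run:
```python
from h import *
np.set_printoptions(precision=4,suppress=True)
T=viewer.camera_model("top");o=status.get_obs()
f=lambda u,v,z:onz(T,u-.45,v-.45,z)[:2]
s=np.array([f(*p,.010) for p in [(313.5,190),(317.2,221),(351.7,185),(356,216.2)]])
k=np.array([f(*p,.010) for p in [(310.3,187.5),(314.2,223.8),(355,182.8),(358.5,218.5)]])
pl=np.array([f(*p,.022) for p in [(322,192.5),(325,215.8),(355.5,189.2),(358,211.8)]])
for n,q in (("screws",s),("corners",k),("plate",pl)):
    a=q[2]+q[3]-q[0]-q[1];b=q[0]+q[2]-q[1]-q[3]
    print(n,"c",q.mean(0),"len",np.linalg.norm(a)/2,np.linalg.norm(b)/2,"yaw",np.degrees(np.arctan2(a[1],a[0])),np.degrees(np.arctan2(b[1],b[0]))-90)
print("rail mid",np.mean([f(*p,.015) for p in [(311.5,199.3),(319,198.7),(314,211.8),(322.5,210.3)]],0))
tip=f(303.1,206.6,.0425);print("tip",tip)
t2=f(290,207.9,.0435);d=tip-t2;print("blade yaw",np.degrees(np.arctan2(d[1],d[0])))
R=Ro.from_quat(o["ee_rot"]).as_matrix();print(o["position"],R)
print("tool -x yaw",np.degrees(np.arctan2(-R[1,0],-R[0,0])),"predicted tip",o["position"][:2]-R[:2,0]*.1136)
```

```text
screws c [ 0.4854 -0.1225] len 0.1161172630090748 0.09401303765663348 yaw -83.55822178364748 -83.56541416912029
corners c [ 0.4852 -0.1222] len 0.133978234606936 0.10850609418233512 yaw -84.40680987412009 -85.01780817730037
plate c [ 0.4865 -0.1388] len 0.09895075266108197 0.06853230499843495 yaw -84.55364411450896 -84.11957180113774
rail mid [ 0.4798 -0.0692]
tip [ 0.4742 -0.0305]
blade yaw -85.05490068630453
[0.4625 0.0844 0.0713] [[-0.1068  0.9943  0.0001]
 [ 0.9943  0.1068 -0.0001]
 [-0.0001  0.0001 -1.    ]]
tool -x yaw -83.86761356701433 predicted tip [ 0.4746 -0.0286]
```

The estimates agree: press origin is about (0.482, -0.0907) at yaw -84°, and the tip is 61 mm before the lip and 1 mm off the centreline. I advance 45 mm and lower to about 3 mm above the ledge.

play_rows(
  plan=[0, 0, 0, -0.01, 0.001, 0, 0, 0, 0, 0, -0.025, 0.001, 0, 0, 0, 0, 0, -0.038, 0.001, 0, 0, 0, 0, 0, -0.045, 0.001, 0.005, 0, 0, 0, 0, -0.045, 0.001, 0.015, 0, 0, 0, 0, -0.045, 0.001, 0.022, 0, 0, 0, 0, -0.045, 0.001, 0.026, 0, 0, 0, 0, -0.045, 0.001, 0.026, 0, 0, 0, 0, -0.045, 0.001, 0.026, 0, 0, 0, 0, -0.045, 0.001, 0.026, 0, 0, 0, 0, -0.045, 0.001, 0.026, 0],
)

```text
clock: 8.05
position: [0.4684, 0.0398, 0.0455]
ee_rot: [0.668, 0.744, 0.0, 0.0]
ft_force: [-0.4, 0.8, -1.1]
grip_width: 0.178
grasp_force: 58.5
```

Now I lower in 0.5–1 mm steps and watch for contact.

play_rows(
  plan=[0, 0, 0, 0, 0, 0.001, 0, 0, 0, 0, 0, 0, 0.002, 0, 0, 0, 0, 0, 0, 0.0025, 0, 0, 0, 0, 0, 0, 0.003, 0, 0, 0, 0, 0, 0, 0.003, 0, 0, 0, 0, 0, 0, 0.003, 0, 0, 0, 0, 0, 0, 0.003, 0],
)

```text
clock: 8.93
position: [0.4683, 0.0398, 0.0423]
ee_rot: [0.668, 0.744, -0.0, 0.0]
ft_force: [0.5, 0.6, -1.7]
grip_width: 0.178
grasp_force: 58.5
```

play_rows(
  plan=[0, 0, 0, 0, 0, 0.0004, 0, 0, 0, 0, 0, 0, 0.0008, 0, 0, 0, 0, 0, 0, 0.001, 0, 0, 0, 0, 0, 0, 0.001, 0, 0, 0, 0, 0, 0, 0.001, 0],
)

```text
clock: 9.55
position: [0.4683, 0.0399, 0.0414]
ee_rot: [0.668, 0.744, 0.0, 0.0]
ft_force: [-1.2, 0.8, 2.1]
grip_width: 0.181
grasp_force: 58.9
```

Contact with the ledge at about 3.5 N. I slide in 24 mm, which puts the tip about 8 mm past the lip and before it meets the lip.

play_rows(
  plan=[0, 0, 0, -0.003, 0, 0, 0, 0, 0, 0, -0.007, 0, 0, 0, 0, 0, 0, -0.012, 0, 0, 0, 0, 0, 0, -0.016, 0, 0, 0, 0, 0, 0, -0.02, 0, 0, 0, 0, 0, 0, -0.023, 0, 0, 0, 0, 0, 0, -0.024, 0, 0, 0, 0, 0, 0, -0.024, 0, 0, 0, 0, 0, 0, -0.024, 0, 0, 0, 0, 0, 0, -0.024, 0, 0],
)

```text
invalid input
```

Run:
```python
from h import *
a=np.mean([viewer.camera("top").astype(float) for _ in range(8)],0)[:,:,::-1].astype(np.uint8)
b=np.mean([viewer.camera("scene").astype(float) for _ in range(6)],0)[:,:,::-1].astype(np.uint8)
c=np.zeros((600,800,3),np.uint8)
c[:300,:800]=cv2.resize(a[187:223,266:362],(800,300),interpolation=3)
c[300:,:480]=cv2.resize(b[170:230,270:366],(480,300),interpolation=3)
cv2.imwrite("pics/c4.png",c);cv2.imwrite("pics/t4.png",a);cv2.imwrite("pics/s4.png",b)
o=status.get_obs();print(o["position"],o["ft_force"],o["ee_rot"])
```

```text
[0.46830572 0.03989195 0.04131934] [-0.60906276  1.99390972  3.39792223] [6.68197681e-01 7.43983771e-01 7.37148155e-05 3.51484382e-05]
```

View pics/c4.png

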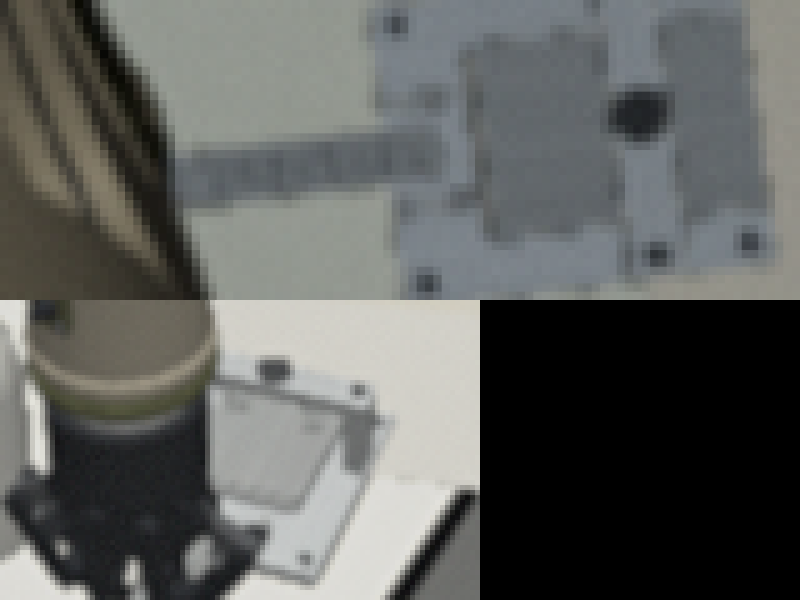

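The slide was refused because I left one number too many in the list, so the arm has not moved. The picture shows the blade between the rails (crop rows 97 and 197, blade 125–180), with its tip at column 438 against the lip edge at about 470. That puts the tip about 15 mm before the lip. I resend the move.

play_rows(
  plan=[0, 0, 0, -0.003, 0, 0, 0, 0, 0, 0, -0.007, 0, 0, 0, 0, 0, 0, -0.012, 0, 0, 0, 0, 0, 0, -0.016, 0, 0, 0, 0, 0, 0, -0.02, 0, 0, 0, 0, 0, 0, -0.023, 0, 0, 0, 0, 0, 0, -0.024, 0, 0, 0, 0, 0, 0, -0.024, 0, 0, 0, 0, 0, 0, -0.024, 0, 0, 0, 0, 0, 0, -0.024, 0, 0, 0],
)

```text
clock: 11.5
position: [0.471, 0.0158, 0.0414]
ee_rot: [0.668, 0.744, 0.0, 0.0]
ft_force: [0.2, 3.1, 5.2]
grip_width: 0.173
grasp_force: 59.4
```

play_rows(
  plan=[0, 0, 0, -0.002, 0, 0, 0, 0, 0, 0, -0.004, 0, 0, 0, 0, 0, 0, -0.006, 0, 0, 0, 0, 0, 0, -0.006, 0, 0, 0, 0, 0, 0, -0.006, 0, 0, 0],
)

```text
clock: 12.12
position: [0.4716, 0.0101, 0.0414]
ee_rot: [0.668, 0.744, 0.0, 0.0]
ft_force: [-1.1, 3.1, 5.5]
grip_width: 0.178
grasp_force: 59.5
```

play_rows(
  plan=[0, 0, 0, -0.002, 0, 0, 0, 0, 0, 0, -0.004, 0, 0, 0, 0, 0, 0, -0.006, 0, 0, 0, 0, 0, 0, -0.006, 0, 0, 0, 0, 0, 0, -0.006, 0, 0, 0],
)

```text
clock: 12.75
position: [0.4723, 0.0042, 0.0415]
ee_rot: [0.668, 0.744, 0.0, 0.0]
ft_force: [-0.4, 4.4, 6.5]
grip_width: 0.179
grasp_force: 59.5
```

play_rows(
  plan=[0, 0, 0, -0.002, 0, 0, 0, 0, 0, 0, -0.004, 0, 0, 0, 0, 0, 0, -0.005, 0, 0, 0, 0, 0, 0, -0.005, 0, 0, 0, 0, 0, 0, -0.005, 0, 0, 0],
)

```text
clock: 13.38
position: [0.4729, -0.0005, 0.0415]
ee_rot: [0.668, 0.744, 0.0, 0.0]
ft_force: [-0.6, 4.9, 7.0]
grip_width: 0.175
grasp_force: 59.6
```

Run:
```python
from h import *
F=[]
for _ in range(8):
    viewer.camera("top");o=status.get_obs();F.append(np.r_[o["ft_force"],o["torque"],o["position"]])
print(np.round(np.mean(F,0),4),np.round(np.std(F,0),4))
```

```text
[-2.5330e-01  4.6516e+00  6.8596e+00  6.3190e-01  2.7900e-02  7.6000e-03
  4.7290e-01 -5.0000e-04  4.1500e-02] [0.4365 0.452  0.2673 0.019  0.0232 0.0388 0.     0.     0.    ]
```

```bash
cat > shot.py <<'E'
from h import *
import sys
n=sys.argv[1]
def avg(c,k): return np.mean([viewer.camera(c).astype(float) for _ in range(k)],0)[:,:,::-1]
b=avg("scene",8);np.save(f"pics/s{n}.npy",b);cv2.imwrite(f"pics/s{n}.png",b)
o=status.get_obs();print(o["clock"],o["position"],o["ft_force"],o["torque"])
a=cv2.imread("pics/s0.png")
c=np.vstack([cv2.resize(x.astype(np.uint8)[175:225,285:365],(480,300),interpolation=3) for x in (a,b)])
cv2.imwrite(f"pics/c{n}.png",c)
E
python3 shot.py 5
```

```text
14.175 [ 0.47287192 -0.00050505  0.04153007] [0.18684783 4.39612538 7.38359774] [ 0.60366964  0.07521282 -0.05081158][ WARN:0@2.138] global loadsave.cpp:1063 imwrite_ Unsupported depth image for selected encoder is fallbacked to CV_8U.
[ WARN:0@2.149] global loadsave.cpp:275 findDecoder imread_('pics/s0.png'): can't open/read file: check file path/integrity
Traceback (most recent call last):
  File "shot.py", line 8, in <module>
    c=np.vstack([cv2.resize(x.astype(np.uint8)[175:225,285:365],(480,300),interpolation=3) for x in (a,b)])
                            ^^^^^^^^
AttributeError: 'NoneType' object has no attribute 'astype'
```

```bash
sed -i 's#pics/s0.png#pics/scene0.png#' shot.py
python3 - <<'E'
import cv2,numpy as np
c=np.hstack([cv2.resize(cv2.imread(f"pics/{x}.png")[175:225,290:355],(390,300),interpolation=3) for x in ("s4","s5")])
cv2.imwrite("pics/c5.png",c)
E
```

```text
(no output)
```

View pics/c5.png

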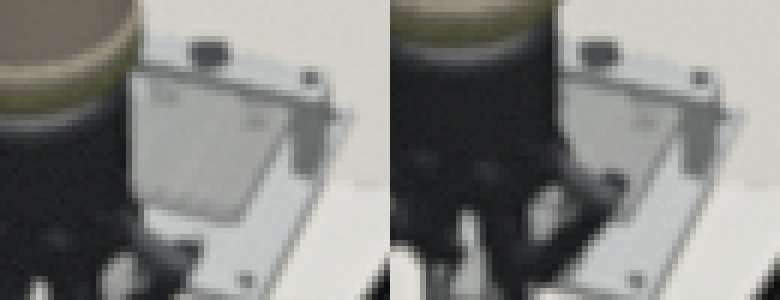

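The visible plate edge runs from (285,120) to (245,215) in the left crop and sits at the same place in the right one. I track its sub-pixel vertical shift numerically, where 1 mm of lift is about 0.4 px.

```bash
cat > lift.py <<'E'
import sys,os,cv2,numpy as np
from h import *
n=sys.argv[1]
ref=cv2.imread("pics/s4.png").astype(float).mean(2)
if not os.path.exists(f"pics/s{n}.npy"):
    os_=[];fr=[]
    for _ in range(8):
        fr.append(viewer.camera("scene").astype(float)[:,:,::-1]);o=status.get_obs();os_.append(np.r_[o["position"],o["ft_force"],o["torque"]])
    np.save(f"pics/s{n}.npy",np.mean(fr,0));print(o["clock"],np.round(np.mean(os_,0),4),"quat",np.round(o["ee_rot"],4),o["grasp_force"])
cur=np.load(f"pics/s{n}.npy").mean(2)
S=viewer.camera_model("scene")
def px(P): c=S["R"]@np.array(P)+S["t"]; return np.array([S["fx"]*c[0]/c[2],S["fy"]*c[1]/c[2]])
P=np.array([.47,-.14,.02]);j=(px(P+[0,0,.001])-px(P))   # px per mm of lift
gy,gx=np.gradient(cv2.GaussianBlur(ref,(0,0),.6))
cb=cv2.GaussianBlur(cur,(0,0),.6)-cv2.GaussianBlur(ref,(0,0),.6)
for nm,(u0,u1,v0,v1) in dict(plate=(329,338,193,203),plate2=(333,338,193,208),base=(333,346,208,222),post=(337,350,186,204)).items():
    g=-(gx*j[0]+gy*j[1])[v0:v1,u0:u1].ravel();r=ref[v0:v1,u0:u1].ravel()
    A=np.c_[g,r,np.ones_like(g)];x,res,_,_=np.linalg.lstsq(A,cb[v0:v1,u0:u1].ravel(),rcond=None)
    e=np.sqrt(res[0]/len(g)*np.linalg.inv(A.T@A)[0,0]);print(nm,"mm %.2f +- %.2f"%(x[0],e))
E
python3 lift.py 5
```

```text
plate mm -0.00 +- 0.04
plate2 mm 0.04 +- 0.02
base mm 0.04 +- 0.02
post mm -0.00 +- 0.01
```

play_rows(
  plan=[0, 0, 0, -0.002, 0, 0, 0, 0, 0, 0, -0.004, 0, 0, 0, 0, 0, 0, -0.005, 0, 0, 0, 0, 0, 0, -0.005, 0, 0, 0, 0, 0, 0, -0.005, 0, 0, 0],
)

```text
clock: 14.8
position: [0.4735, -0.0054, 0.0416]
ee_rot: [0.668, 0.744, 0.0, 0.0]
ft_force: [-0.4, 4.4, 7.1]
grip_width: 0.177
grasp_force: 59.6
```

```bash
python3 lift.py 6
```

```text
15.2 [ 4.7340e-01 -5.4000e-03  4.1600e-02 -7.7090e-01  5.1307e+00  7.4659e+00
  7.3180e-01  6.6500e-02  1.3100e-02] quat [6.681e-01 7.441e-01 4.000e-04 1.000e-04] 59.6460485458374
plate mm 0.17 +- 0.31
plate2 mm 0.03 +- 0.03
base mm 0.01 +- 0.02
post mm 0.02 +- 0.01
```

No lift yet at a tip depth of about 30 mm. I continue gently.

play_rows(
  plan=[0, 0, 0, -0.002, 0, 0, 0, 0, 0, 0, -0.004, 0, 0, 0, 0, 0, 0, -0.006, 0, 0, 0, 0, 0, 0, -0.007, 0, 0, 0, 0, 0, 0, -0.007, 0, 0, 0, 0, 0, 0, -0.007, 0, 0, 0],
)

```text
clock: 15.95
position: [0.4743, -0.0114, 0.0417]
ee_rot: [0.668, 0.744, 0.001, -0.0]
ft_force: [-1.0, 8.3, 8.2]
grip_width: 0.176
grasp_force: 60.1
```

```bash
python3 lift.py 7
```

```text
16.35 [ 4.7430e-01 -1.1300e-02  4.1700e-02 -8.6130e-01  8.5691e+00  8.7103e+00
  1.5428e+00  2.1330e-01  5.6000e-03] quat [ 6.678e-01  7.443e-01  8.000e-04 -3.000e-04] 60.057538747787476
plate mm 1.77 +- 1.31
plate2 mm 0.08 +- 0.06
base mm 0.03 +- 0.02
post mm -0.00 +- 0.01
```

The push has risen from 5 to 8.5 N, so the blade has met the lip at a tip depth of about 35 mm. I go on in small steps.

play_rows(
  plan=[0, 0, 0, -0.002, 0, 0, 0, 0, 0, 0, -0.004, 0, 0, 0, 0, 0, 0, -0.006, 0, 0, 0, 0, 0, 0, -0.007, 0, 0, 0, 0, 0, 0, -0.007, 0, 0, 0, 0, 0, 0, -0.007, 0, 0, 0],
)

```text
clock: 17.1
position: [0.4751, -0.018, 0.0417]
ee_rot: [0.668, 0.744, 0.001, -0.0]
ft_force: [-0.7, 10.9, 9.0]
grip_width: 0.175
grasp_force: 60.1
```

```bash
sed -i 's/dict(plate=/dict(edge=(335,340,190,199),plate=/' lift.py; python3 lift.py 8
```

```text
17.5 [ 4.7510e-01 -1.8000e-02  4.1700e-02 -4.9670e-01  9.6200e+00  9.2983e+00
  1.7740e+00  1.9710e-01  8.2000e-03] quat [ 6.677e-01  7.444e-01  1.000e-03 -3.000e-04] 60.08480429649353
edge mm -0.00 +- 0.05
plate mm 5.55 +- 1.98
plate2 mm 1.21 +- 0.15
base mm 0.05 +- 0.02
post mm 0.02 +- 0.02
```

play_rows(
  plan=[0, 0, 0, -0.002, 0, 0, 0, 0, 0, 0, -0.004, 0, 0, 0, 0, 0, 0, -0.006, 0, 0, 0, 0, 0, 0, -0.007, 0, 0, 0, 0, 0, 0, -0.007, 0, 0, 0, 0, 0, 0, -0.007, 0, 0, 0],
)

```text
clock: 18.25
position: [0.4758, -0.0247, 0.0417]
ee_rot: [0.668, 0.744, 0.001, -0.0]
ft_force: [-1.1, 11.0, 10.4]
grip_width: 0.177
grasp_force: 60.1
```

```bash
python3 lift.py 9
python3 - <<'E'
import numpy as np,cv2
a=cv2.imread("pics/s4.png").astype(float).mean(2)
for n in (7,8,9):
    d=np.load(f"pics/s{n}.npy").mean(2)-a; print(n);print(d[191:210:2,328:342].round(0).astype(int))
E
```

```text
18.65 [ 4.75800e-01 -2.47000e-02  4.17000e-02 -7.20900e-01  1.07799e+01
  9.31770e+00  2.00970e+00  2.31800e-01  1.80000e-03] quat [ 6.676e-01  7.445e-01  1.100e-03 -4.000e-04] 60.129486322402954
edge mm 0.20 +- 0.11
plate mm 7.12 +- 2.47
plate2 mm 2.20 +- 0.38
base mm 0.03 +- 0.02
post mm 0.08 +- 0.03
7
[[ -1  -3  -2   0   0   1   0  -1  -2  -2  -2   1   1  -1]
 [ -2  -1  -1   0  -1   0  -2  -1  -1  -1  -1  -3   0   0]
 [ -1  -1  -1   0   0  -1  -2  -1   0  -1  -1  -2  -1  -1]
 [  0  -2   0  -1  -1  -1   0   1  -1  -2  -2  -2  -1   0]
 [ -4  -2  -2  -1   0  -1  -1  -4  -3  -2   0  -2   0   0]
 [-87 -83 -53 -15  -1  -1  -3  -2  -1  -1   0   1   0   0]
 [-79 -96 -80 -31  -5  -1  -1  -1  -1   0   0   0   0   0]
 [-88 -70 -30  -5   0  -1  -1  -1   0  -2  -3  -1  -2  -1]
 [-82 -34  -6   2   5   2   0   0  -1   0  -1  -1  -3  -2]
 [-34 -11  -3   0  -2  -2   0   1   0  -2   0  -2  -1   0]]
8
[[  -2   -3   -2    1   -2    0    0    1   -1   -1   -1    1    1   -1]
 [   0   -1   -2    0    0   -2   -2    0   -1   -2   -1   -3    0    0]
 [  -1   -2    0   -1    0   -1   -3    0   -2   -4   -
[... 562 characters left out ...]
1    0    0   -2   -2   -3    1   -1   -2]
 [   0   -2    0    0   -1   -1   -1   -1   -1   -2    0   -3    0    0]
 [   1   -3   -3   -2    0   -1    0    0   -3  -11   -6   -1   -1   -1]
 [ -31  -56  -76  -61  -32   -8   -1   -4   -5    7    6    0    0    0]
 [ -72  -76  -87 -101  -75  -19   -1   -2    9    4    1   -2    0    1]
 [ -91  -85  -80  -65  -29   -8    3   18    9    0   -1    2   -2   -2]
 [-123 -117  -79  -31   -6    1    5    5   -1   -1   -2   -1   -2   -1]
 [-123  -80  -33  -11    1    5    1   -2   -1   -2   -2    0   -3   -1]
 [ -42  -14   -5   -3    2    3   -1   -1    0    0    0   -2   -2   -2]
 [   3   -2   -7   -3   -1   -1   -1    2   -2   -2   -1   -2    0    0]]
```

```bash
sed -i 's/edge=(335,340,190,199)/edge=(335,339,195,204)/' lift.py; for n in 6 7 8 9; do echo $n; python3 lift.py $n | head -1; done
```

```text
6
edge mm -0.05 +- 0.04
7
edge mm -0.04 +- 0.08
8
edge mm 1.27 +- 0.24
9
edge mm 2.40 +- 0.28
```

The visual estimate is about 1.4–2.4 mm of lift, and geometry gives about 1.4 mm. I add 3 mm to centre it on 2 mm and let it settle.

play_rows(
  plan=[0, 0, 0, -0.0015, 0, 0, 0, 0, 0, 0, -0.003, 0, 0, 0, 0, 0, 0, -0.003, 0, 0, 0, 0, 0, 0, -0.003, 0, 0, 0, 0, 0, 0, -0.003, 0, 0, 0, 0, 0, 0, -0.003, 0, 0, 0, 0, 0, 0, -0.003, 0, 0, 0],
)

```text
clock: 19.52
position: [0.4761, -0.0276, 0.0418]
ee_rot: [0.668, 0.745, 0.001, -0.0]
ft_force: [-0.9, 11.3, 10.0]
grip_width: 0.174
grasp_force: 60.2
```

```bash
python3 lift.py 10
python3 - <<'E'
import cv2,numpy as np
from h import *
a=np.mean([viewer.camera("top").astype(float) for _ in range(6)],0)[:,:,::-1].astype(np.uint8)
b=np.load("pics/s10.npy").astype(np.uint8)
w=viewer.camera("wrist")[:,:,::-1]
c=np.zeros((600,800,3),np.uint8)
c[:300,:400]=cv2.resize(a[180:225,300:360],(400,300),interpolation=3)
c[:300,400:]=cv2.resize(b[175:225,290:356],(400,300),interpolation=3)
c[300:,:480]=cv2.resize(w,(480,300))
cv2.imwrite("pics/c10.png",c)
E
```

```text
19.925 [ 0.4761 -0.0276  0.0417 -1.0591 11.4337  9.5221  2.0551  0.2375  0.0134] quat [ 6.676e-01  7.445e-01  1.100e-03 -5.000e-04] 60.15579342842102
edge mm 2.45 +- 0.27
plate mm 6.25 +- 2.76
plate2 mm 2.35 +- 0.65
base mm -0.02 +- 0.02
post mm 0.09 +- 0.03
```

View pics/c10.png

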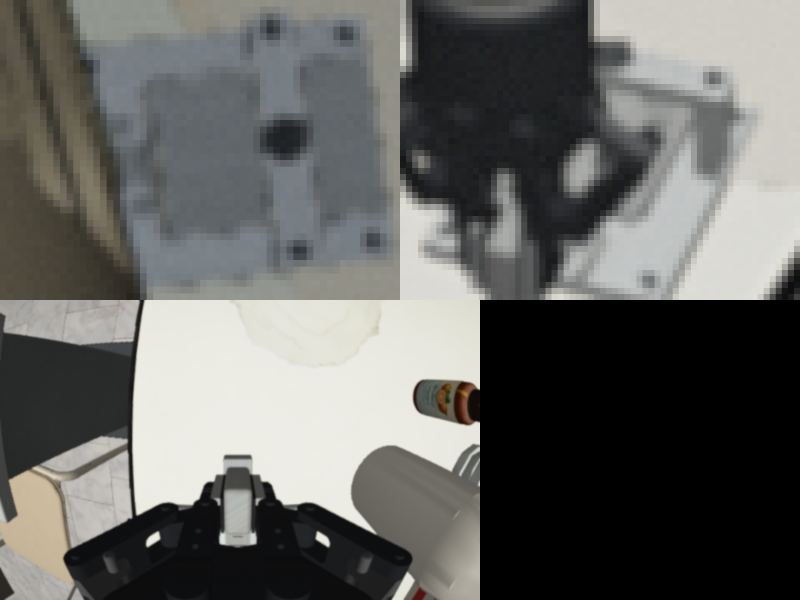

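The gauge is still gripped and square, and the plate edge shows about 2 mm of lift. The push is steady at 11 N, of which about 6 N is from the lip. I hand in.

```bash
python3 -c "
from workcell import manip
print(manip.hand_in())"
```

```text
the job is handed in; nothing more can be done
None
```

I handed the job in with the gauge still gripped, its blade straight in about 52 mm past the lip and the upper plate lifted an estimated 2 mm (camera about 2.4 mm, blade slope about 1.7 mm); the hand-in gave no verdict.

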